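# Make a tacking jig ready for welding by pressing

### The arm

A 6-joint arm with a two-finger parallel gripper is mounted at the origin on the work surface. World frame = base frame: x ahead of the robot, y to its left, z up, the work surface at z = 0. Lengths are in m, angles in rad, forces in N, time in s.
With the tool pointing down it reaches from about 0.3 to 0.775 m from the base axis. Payload 14.6 kg.
Tool frame: the origin (TCP) lies at the very end of the fingers, on their centre line; the grasp point (between the pads) lies 19 mm behind it; x points along the fingers, y is the direction in which the jaws open and shut, and the axes are right-handed (so a half turn about x gives the same grasp; the last joint's range is limited). The gripper opens to 94 mm and grips with 3 to 60 N. Pads are 16 mm wide; open, the fingers measure 119 mm over their backs; the gripper's body (75 mm by 177 mm) begins 78 mm behind the grasp point.
Start: joints at [-1.32, 0.3, 1.521, -0, 1.321, -0.067], TCP at [0.172, -0.522, 0.205] pointing down, gripper open.
Joint ranges: [-3.03, 3.03], [-0.79, 2.21], [0.23, 2.52], [-1.04, 4.18], [0, 3.07], [-2.55, 2.55]. Speed limits (rad/s): [2.22, 2.22, 2.57, 3.14, 3.14, 3.14].

### API

Orientations are given as [roll, pitch, yaw] about the fixed x, y, z axes, in that order (R = Rz(yaw) Ry(pitch) Rx(roll)).
In Python, from station import ctrl, viewer, hand_in gives the robot as it stands. The module is installed in compiled form; this text tells all that it offers.
- The arm moves only by the tool play_rows, never from a script. Its argument "deltas" is a list that holds one entry, the list of rows, each a list of 7 numbers: the shift along the tool's x, y, z in mm, then the turn, a rotation vector about the tool's x, y, z in rad, then the finger opening in mm, from 0 to 94. In form: [[[dx, dy, dz, ax, ay, az, gripper], ...]]. A call has 1 to 10 rows; each row shifts and turns the commanded pose from where the row before left it, along the tool's axes as they then stand; what a row does not reach is not made up. A row lasts 1/10 s, in which the tool goes at most 50 mm and 8.59 degrees, less where a joint would pass 70% of its speed; a pose out of reach is approached as far as the arm can. A call with a gripper value outside its range is refused whole. The fingers move at their own pace and stop on an object; "grip_force" is the grip in N (left out, the last holds). Time passes only in rows, so rows that do not move let the fingers close. It gives the time, the measured TCP pose, the force and the opening at its end, in the units of the state.
- ctrl.get_obs(): the state, without advancing time (a new reading comes with each control period).
- viewer.camera(name): name is "scene" or "top"; returns a dict with "img" (400x640x3 uint8, red, green, blue), "fx", "fy", "cx", "cy" (pixels), "rvec" (rotation vector, rad) and "tvec" (3), from world to camera coordinates, as OpenCV has them. Camera axes: x right, y down, z forward; pixel columns grow to the right and rows downward; lengths in m; the calibration is good to about 2 mm. A picture is of the moment at which its call begins. There is no depth.
- hand_in(): hands the job in, once; it reports no verdict.
The state is a dict: "time_s": time; "qpos": joint angles; "joint_vel": joint speeds; "tau": joint torques, N m; "ee_pos": TCP position; "eef_rot": TCP orientation; "force": force on the tool from outside, world axes, zero at the start; "moment": the same for the moment, N m; "grip_width": finger opening in m.
Only numpy, scipy, OpenCV 4.12 (cv2) and the standard library are available. Lean on these libraries where they do the work, as an engineer would, in place of code of your own. Each camera call takes 0.05 s, during which the arm holds its last target.

### The job

Make the tacking jig ready for welding, by pressing only: first push the jig's round-headed locking bolt fully home, then press its clamp lever all the way down over the workpiece, and last press the fume extractor's round mushroom button fully in, keep it in for about a second and let it come back out. Do not press the square button beside it, and do not pick up or push aside the workpiece or any of the things lying about.

Things in the scene. Friction and masses are not known exactly. Their poses are not given: they have to be found in the camera images.
- jig: the jig: a flat bright steel plate 170 (its x) x 300 (its y) x 20 mm, fixed to the dark perforated table; origin at the centre of its underside. On it stand the locking bolt and the clamp lever, side by side, 80 mm either side of the plate's middle along its y and 45 mm from its middle toward its +x; which is left and which right varies
- bolt (a joint): locking bolt's depth: 0 is fully up, 0.018 m is fully home (the stop); starts between 0 and 0.004. It slides straight down, resists with about 3.5 N of friction at any depth and stays where it is left
- bolt_top (a point): centre of the upper face of the bolt's round flat head (dark steel disc, 36 mm diameter, 10 mm thick, on a 14 mm shank) above a fixed aluminium collar (42 mm diameter, 30 mm high, on a 56 mm square flange 6 mm high); sinks with the bolt, from 80 mm above the table (fully up) to 62 mm (fully home)
- latch (a joint): clamp lever's angle: 0 is raised 0.6 rad (34 degrees) above level, 0.6 rad is fully down (level, the stop); starts between 0 and 0.1. The hinge has about 0.25 N m of friction and the lever stays where it is left
- latch_pad (a point): middle of the upper face of the clamp lever's broad thumb pad (dark steel, 40 mm along the lever, 36 mm wide, 10 mm thick), 95 mm from the hinge axis along the lever and 6 mm above the lever line through the axis; moves with the lever. Its x axis points level toward the hinge when the lever is at 0 and tips with the lever. The lever reaches 115 mm from the hinge; with the lever fully down this point is 76 mm above the table
- latch_hinge (a point): hinge axis of the clamp lever, fixed, 70 mm above the table between two aluminium cheeks (together 38 mm wide, tops 79 mm above the table); the lever reaches from here toward the jig's -x, over the workpiece. Its y axis is the hinge axis
- start (a joint): depth of the fume extractor's mushroom button: 0 is out, 0.006 m is fully in (the stop). A spring pushes back with about 1 N at 0 and 5 N at 0.006
- start_top (a point): centre of the top of the mushroom button (black, round, 42 mm diameter, flat top 28 mm across), 72 mm above the table when out; it stands on a fixed grey box 76 x 76 x 50 mm. The two button boxes stand beside each other to the left of the jig, as seen from the robot; which is which varies
- square (a joint): depth of the square button, which is to be left alone: 0 is out, 0.006 m is fully in
- square_top (a point): centre of the top of the square button (black, 28 x 28 mm), 72 mm above the table, on a fixed grey box like the other
- workpiece: loose steel bar 50 (x) x 220 (y) x 8 mm lying on the jig, with an upright gusset plate (44 x 8 x 45 mm) across its middle; origin at the centre of its underside. Not to be moved
- magnet: loose stepped welding magnet 16 (x) x 44 (y) x 36 mm high, on the jig midway between bolt and lever; origin under its centre. Not to be moved
- hammer: loose hammer about 0.3 m long lying to the right of the jig, as seen from the robot; origin under the middle. Not to be moved
- wrench: loose open wrench lying on the table in front of the button boxes; origin under the middle. Not to be moved
- spray: loose spray can, 56 mm diameter, 160 mm high, beyond the jig; origin under its centre. Not to be moved
- spool: loose spool of copper-coloured wire with black flanges, 100 mm diameter, 48 mm high, beyond the jig; origin under its centre. Not to be moved
- spare_bolt: loose spare bolt standing on its head (36 mm diameter, 55 mm high) beyond the button boxes; origin under its centre. Not to be moved
- tape: loose tape measure 65 x 35 x 60 mm, between the robot and the jig; origin under its centre. Not to be moved
Things that resemble listed ones, but are neither listed nor needed, are in the scene too. Leave any green or turquoise look-alike of the part that bears square alone.

How it is judged:
On the way, in this order (a step that is already met when the one before it is completed fails the run):
1. the locking bolt is pushed home (at least 15.5 of 18 mm) (value of joint bolt above 0.0155 m), for 0.1 s.
2. the clamp lever is down (at least 0.52 of 0.6 rad) (value of joint latch above 0.52 rad), for 0.1 s.
3. the mushroom button is pressed in (at least 4.5 of 6 mm) and kept in for 0.6 s (value of joint start above 0.0045 m), for 0.6 s.
At the end, for the whole second after the job is handed in: The locking bolt is home (15.5 mm or more of 18), the clamp lever is down (0.52 rad or more of 0.6), both buttons are out again (within 1.5 mm), the workpiece lies within 15 mm and every bystander within 30 mm of where it began (value of joint bolt above 0.0155 m and value of joint latch above 0.52 rad and value of joint each of start, square below 0.0015 m and linear speed of workpiece below 0.02 m/s and distance of workpiece from where it was at the start of the episode below 0.015 m and distance of each of hammer, wrench, spray, spool, spare_bolt, tape, magnet from where it was at the start of the episode below 0.03 m); the robot touches nothing.
It fails at once if the clamp lever is pressed down (past 0.3 rad) before the bolt is home (value of joint latch above 0.3 rad and value of joint bolt below 0.0145 m).
It fails at once if the mushroom button is pressed (past 3 mm) before bolt and lever are done (value of joint start above 0.003 m and (value of joint bolt below 0.0145 m or value of joint latch below 0.5 rad)).
It fails at once if the square button is pressed (past 3 mm) (value of joint square above 0.003 m).
It fails at once if the workpiece is lifted or shifted by more than 15 mm (distance of workpiece from where it was at the start of the episode above 0.015 m).
It fails at once if a bystander is lifted or shifted by more than 30 mm, or knocked over (distance of any of hammer, wrench, spray, spool, spare_bolt, tape, magnet from where it was at the start of the episode above 0.03 m or angle between any of spray, spare_bolt, tape, magnet's own z axis and vertical above 0.7 rad).
It also fails if it takes over 61 s, if anything falls off the work surface, if the arm or the gripper's body presses on something with over 40 N, if the wrist force passes 120 N, or if a joint passes its speed limit or range.

## Working session

There is one attempt and no reset: what is moved stays moved. The work goes in short steps, Python scripts to look and compute and a tool call to move; the robot and the scene stay as the last step left them, time stands still between calls to the robot, and variables do not carry over. Pictures are saved under pics/ and viewed, and the job is handed in when it is done.

Besides the shell and the picture viewer there is one more tool, called after "Request:" as a command line: name --argument value ..., lists and objects as JSON in quotes. play_rows: Moves the arm, as the interface text tells. Its arguments: {"type":"object","properties":{"deltas":{"type":"array","items":{"type":"array","items":{"type":"array","items":{"type":"number"}}}},"grip_force":{"type":"number"}},"required":["deltas"]}

```bash
mkdir -p pics; python3 - <<'E'
from station import ctrl, viewer
import cv2,numpy as np,pickle
o=ctrl.get_obs();print(o)
for n in("scene","top"):
    c=viewer.camera(n);pickle.dump(c,open(n+'.pkl','wb'))
    cv2.imwrite(f'pics/{n}0.png',cv2.cvtColor(c['img'],cv2.COLOR_RGB2BGR))
    R=cv2.Rodrigues(np.array(c['rvec']))[0];print(n,c['fx'],c['cx'],c['cy'],-R.T@np.array(c['tvec']).ravel(),R)
E
```

```text
{'time_s': 0.0, 'qpos': array([-1.31960055e+00,  3.00478465e-01,  1.52162397e+00, -5.05402126e-06,
        1.32070606e+00, -6.66155545e-02]), 'joint_vel': array([-3.57268170e-04,  9.32481388e-04,  8.49771748e-06, -5.10725514e-04,
        9.90702806e-04,  5.95801808e-04]), 'tau': array([ 9.25650675e-04, -5.31807804e+01, -3.52735877e+01,  7.08749355e-02,
        2.44231615e-02, -1.06952771e-04]), 'ee_pos': array([ 0.17178585, -0.52218612,  0.20486415]), 'eef_rot': array([-1.63338564,  1.56958048,  1.8260196 ]), 'force': array([-0.01563221, -1.11865079, -0.56570575]), 'moment': array([ 0.01147057,  0.01041962, -0.01553752]), 'grip_width': 0.09391089616261263}
scene 389.04863114710605 321.6994307830848 197.3422424182473 [1.06560869 0.7866589  0.86831646] [[-0.83962225  0.54316782  0.00178984]
 [ 0.35605365  0.55286591 -0.75336916]
 [-0.41019542 -0.63190823 -0.6575954 ]]
top 417.86321054677853 316.05887136528736 204.14931521879078 [0.40368116 0.03802135 1.51674455] [[ 0.01534407 -0.99971977  0.01802594]
 [-0.9935106  -0.01727581 -0.11241993]
 [ 0.11269984 -0.01618399 -0.99349727]]
```

View pics/scene0.png

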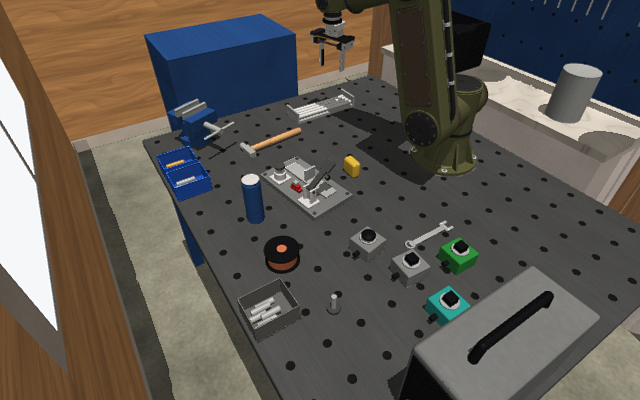

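View pics/top0.png

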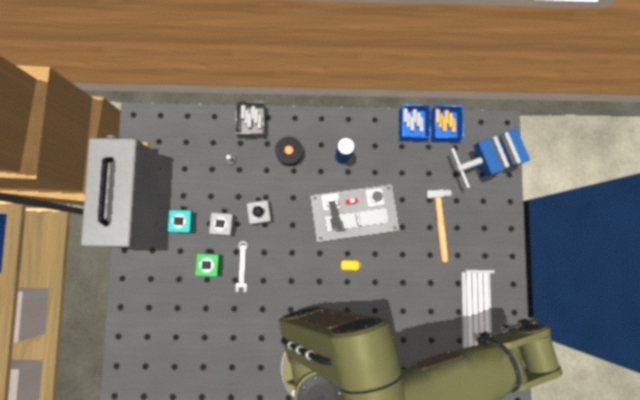

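```bash
python3 - <<'E'
import cv2
a=cv2.imread('pics/top0.png');cv2.imwrite('pics/topc.png',cv2.resize(a[60:210,130:330],None,fx=4,fy=4,interpolation=2)[:600])
a=cv2.imread('pics/scene0.png');cv2.imwrite('pics/scc.png',cv2.resize(a[120:270,270:470],None,fx=4,fy=4,interpolation=2)[:600])
E
python3 - <<'E'
import cv2
a=cv2.imread('pics/top0.png');cv2.imwrite('pics/topd.png',cv2.resize(a[170:250,300:410],None,fx=7,fy=7,interpolation=2))
cv2.imwrite('pics/tope.png',cv2.resize(a[190:290,190:290],None,fx=6,fy=6,interpolation=2))
a=cv2.imread('pics/scene0.png');cv2.imwrite('pics/scd.png',cv2.resize(a[145:225,250:360],None,fx=7,fy=7,interpolation=2))
cv2.imwrite('pics/sce.png',cv2.resize(a[215:285,340:450],None,fx=7,fy=7,interpolation=2))
E
```

```text
(no output)
```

View pics/topd.png

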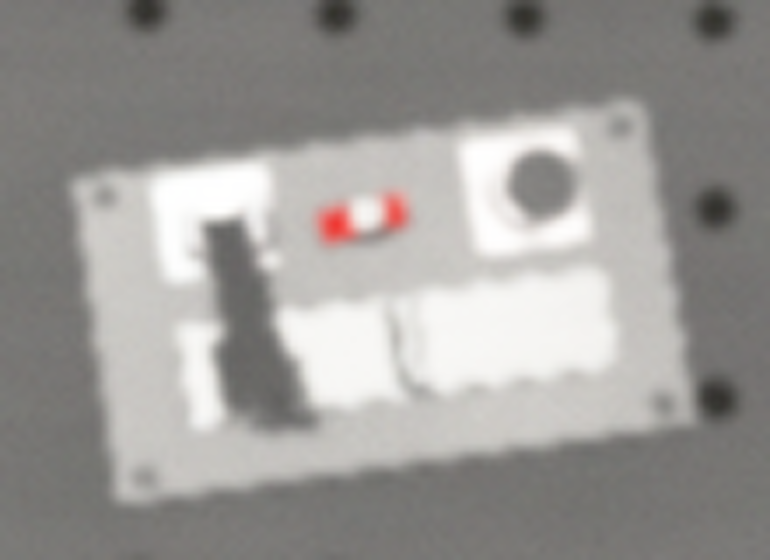

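View pics/tope.png

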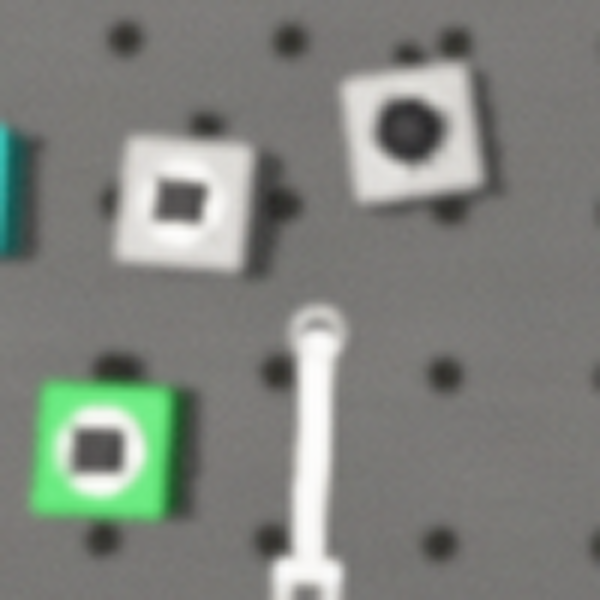

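View pics/scd.png

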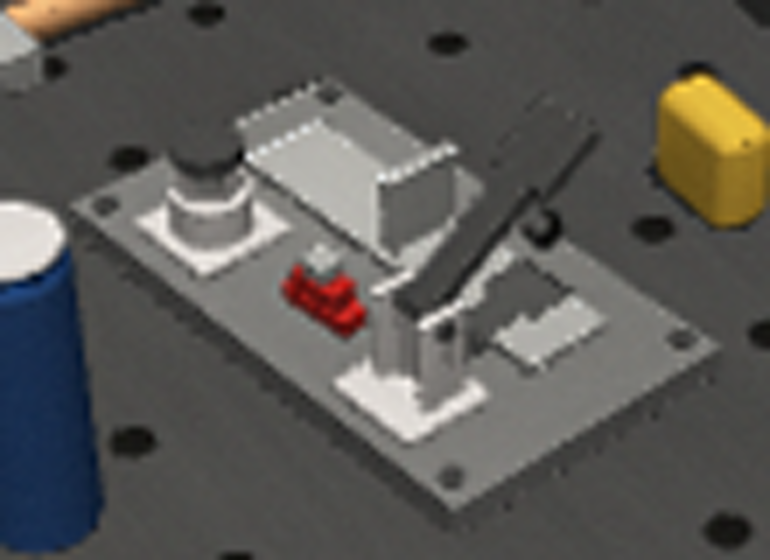

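View pics/sce.png

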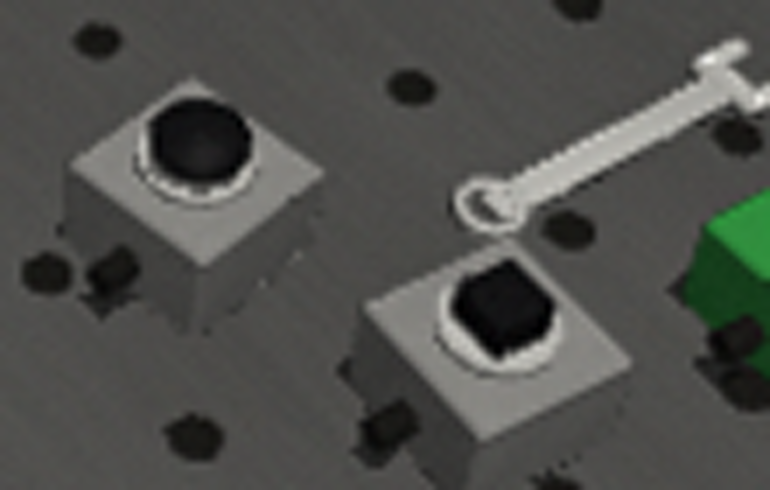

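The lever is on the left of the jig (from the robot) and the bolt on the right at topd px (543,185). The round mushroom button is the right one of the grey boxes, at tope (410,130); the square one is at (181,200). Next I back-project these points.

```bash
cat > h.py <<'E'
import cv2,numpy as np,pickle
C={n:pickle.load(open(f'{n}.pkl','rb')) for n in('scene','top')}
def bp(n,uv,z):
    c=C[n];R=cv2.Rodrigues(np.array(c['rvec']))[0];p=-R.T@np.array(c['tvec']).ravel()
    d=R.T@np.array([(uv[0]-c['cx'])/c['fx'],(uv[1]-c['cy'])/c['fy'],1]);return p+d*(z-p[2])/d[2]
def proj(n,P):
    c=C[n];K=np.array([[c['fx'],0,c['cx']],[0,c['fy'],c['cy']],[0,0,1.]])
    return cv2.projectPoints(np.array(P,float).reshape(-1,3),np.array(c['rvec'],float),np.array(c['tvec'],float),K,None)[0].reshape(-1,2)
def un(p,off,s): return [(p[0]+.5)/s-.5+off[0],(p[1]+.5)/s-.5+off[1]]
E
python3 - <<'E'
from h import *
np.set_printoptions(precision=4,suppress=True)
TD=lambda p,z:bp('top',un(p,(300,170),7),z); TE=lambda p,z:bp('top',un(p,(190,190),6),z)
SD=lambda p,z:bp('scene',un(p,(250,145),7),z); SE=lambda p,z:bp('scene',un(p,(340,215),7),z)
tc=[TD(p,.02) for p in((75,180),(640,105),(690,425),(118,500))]
sc=[SD(p,.02) for p in((452,510),(72,205),(330,78),(718,345))]
for c in(tc,sc):
    c=np.array(c);print(c);print(c.mean(0),np.linalg.norm(c-np.roll(c,1,0),axis=1))
    d=(c[0]+c[3]-c[1]-c[2])[:2];print('yaw',np.arctan2(-d[0],d[1]))
    d=(c[0]+c[1]-c[2]-c[3])[:2];print('yaw',np.arctan2(d[1],d[0]))
print('bolt',TD((543,185),.079),SD((207,143),.079))
print('start',TE((410,130),.072),SE((199,138),.072))
print('square',TE((181,200),.072),SE((503,303),.072))
E
```

```text
[[ 0.6053  0.035   0.02  ]
 [ 0.6498 -0.2578  0.02  ]
 [ 0.4841 -0.2827  0.02  ]
 [ 0.4411  0.0103  0.02  ]]
[ 0.5451 -0.1238  0.02  ] [0.1661 0.2961 0.1676 0.2961]
yaw 0.14828360601468862
yaw 0.14932678245253692
[[ 0.6083  0.039   0.02  ]
 [ 0.6525 -0.2545  0.02  ]
 [ 0.4859 -0.2805  0.02  ]
 [ 0.441   0.0118  0.02  ]]
[ 0.5469 -0.1211  0.02  ] [0.1694 0.2968 0.1686 0.2957]
yaw 0.1509501759447551
yaw 0.1577382050536039
bolt [ 0.599  -0.1975  0.079 ] [ 0.6041 -0.1911  0.079 ]
start [0.5393 0.2156 0.072 ] [0.5453 0.2243 0.072 ]
square [0.4967 0.3456 0.072 ] [0.5016 0.3541 0.072 ]
```

```bash
python3 - <<'E'
from h import *
from station import ctrl
from scipy.spatial.transform import Rotation as Ro
np.set_printoptions(precision=4,suppress=True)
TE=lambda p,z:bp('top',un(p,(190,190),6),z)
SE=lambda p,z:bp('scene',un(p,(340,215),7),z)
a=np.array([TE(p,.05) for p in((340,82),(470,62),(487,188),(360,203))]);b=np.array([SE(p,.05) for p in((190,80),(323,172),(203,265),(70,163))])
for c in(a,b):print(c.mean(0),np.linalg.norm(c-np.roll(c,1,0),axis=1))
print('spray',bp('top',(345.5,145),.16),bp('scene',(251,180),.16))
print(Ro.from_euler('xyz',ctrl.get_obs()['eef_rot']).as_matrix())
# overlay check of jig model
c0=np.array([.546,-.1225,0]);w=.151;R=Ro.from_euler('z',w).as_matrix()
P=[c0+R@v for v in [(.045,-.08,.08),(.045,-.08,.076),(.045,.08,.07),(.045-.075,.08,.129),(.045,-.08,.026)]]
for n,o in(('top',(300,170)),('scene',(250,145))):print(n,(proj(n,P)-o+.5)*7-.5)
print(np.array(P))
E
```

```text
[0.5393 0.2157 0.05  ] [0.0723 0.077  0.075  0.0745]
[0.5423 0.2216 0.05  ] [0.0714 0.0722 0.0729 0.0735]
spray [ 0.7572 -0.079   0.16  ] [ 0.7553 -0.0702  0.16  ]
[[-0.0002  0.3125 -0.9499]
 [ 0.0009 -0.9499 -0.3125]
 [-1.     -0.001  -0.0001]]
top [[537.8528 177.6327]
 [536.5563 178.7108]
 [218.2015 222.5768]
 [246.6893 362.9648]
 [520.9272 191.7067]]
scene [[206.2301 136.4979]
 [206.8056 143.1231]
 [418.2931 309.8984]
 [541.3297 141.0544]
 [213.8122 223.7819]]
[[ 0.6025 -0.1948  0.08  ]
 [ 0.6025 -0.1948  0.076 ]
 [ 0.5785 -0.0366  0.07  ]
 [ 0.5043 -0.0479  0.129 ]
 [ 0.6025 -0.1948  0.026 ]]
```

Request:
play_rows --deltas '[[[0,-10,-30,0,0,0,0],[0,-12,-35,0,0,0,0],[0,-12,-35,0,0,0,0],[0,-12,-35,0,0,0,0],[0,-12,-35,0,0,0,0],[0,-12,-35,0,0,0,0],[0,-12,-35,0,0,0,0],[0,-12,-35,0,0,0,0],[0,-12,-35,0,0,0,0],[0,-12,-35,0,0,0,0]]]' --grip_force 30

```text
time_s: 1.1
ee_pos: [0.4637, -0.3014, 0.2052]
eef_rot: [-0.929, 1.57, 2.531]
force: [0.3, 0.2, 0.2]
grip_width: 0.0173
```

Request:
play_rows --deltas '[[[0,-12,-35,0,0,0,0],[0,-12,-35,0,0,0,0],[0,-12,-35,0,0,0,0],[5,-10,-30,0,0,0,0],[20,-8,-25,0,0,0,0],[20,-4,-6,0,0,0,0],[10,0,0,0,0,0,0],[0,0,0,0,0,0,0],[0,0,0,0,0,0,0]]]'

```text
time_s: 2.0
ee_pos: [0.6021, -0.1963, 0.1513]
eef_rot: [2.392, 1.57, -0.432]
force: [0.3, -0.7, 0.6]
grip_width: 0.0001
```

Request:
play_rows --deltas '[[[20,-1,0,0,0,0,0],[20,0,0,0,0,0,0],[17,0,0,0,0,0,0],[0,0,0,0,0,0,0],[0,0,0,0,0,0,0]]]'

```text
time_s: 2.5
ee_pos: [0.6023, -0.1952, 0.0949]
eef_rot: [2.455, 1.569, -0.369]
force: [-0.2, -0.3, 0.1]
grip_width: 0.0001
```

```bash
python3 - <<'E'
from station import viewer
import cv2
c=viewer.camera('scene');a=cv2.cvtColor(c['img'],4)
cv2.imwrite('pics/s1.png',cv2.resize(a[125:225,240:370],None,fx=6,fy=6,interpolation=2))
E
```

```text
(no output)
```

View pics/s1.png

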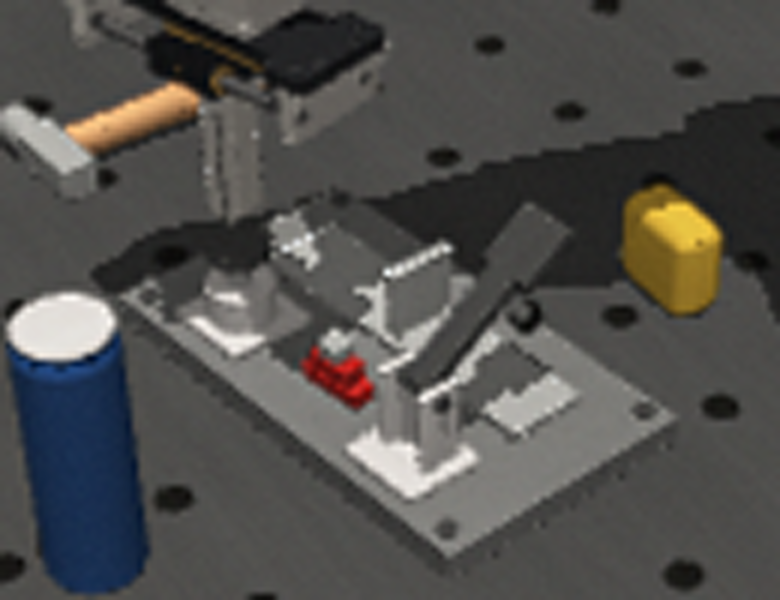

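The fingertips (232,215) hang right over the bolt head (232,250), so I press it now.

Request:
play_rows --deltas '[[[6,0,0,0,0,0,0],[5,0,0,0,0,0,0],[4,0,0,0,0,0,0],[4,0,0,0,0,0,0],[4,0,0,0,0,0,0],[3,0,0,0,0,0,0],[3,0,0,0,0,0,0],[2,0,0,0,0,0,0],[0,0,0,0,0,0,0]]]'

```text
time_s: 3.45
ee_pos: [0.602, -0.1946, 0.0623]
eef_rot: [2.523, 1.571, -0.301]
force: [-0.6, -0.1, 1.6]
grip_width: 0.0001
```

Request:
play_rows --deltas '[[[1,0,0,0,0,0,0],[0.5,0,0,0,0,0,0],[0,0,0,0,0,0,0]]]'

```text
time_s: 3.75
ee_pos: [0.6022, -0.1947, 0.0622]
eef_rot: [2.44, 1.57, -0.384]
force: [-6.0, 1.5, 12.9]
grip_width: 0.0003
```

Request:
play_rows --deltas '[[[-5,0,0,0,0,0,0],[-25,0,0,0,0,0,0],[-45,0,0,0,0,0,0],[-35,0,0,0,0,0,0],[0,-31,10,0,0,0,0],[0,-40,12,0,0,0,0],[0,-40,12,0,0,0,0],[0,-40,12,0,0,0,0],[0,-20,6,0,0,0,0],[0,0,0,0,0,0,0]]]'

```text
time_s: 4.75
ee_pos: [0.4983, -0.0468, 0.1713]
eef_rot: [3.104, 1.57, 0.282]
force: [-0.2, -0.4, 0.2]
grip_width: 0.0008
```

Request:
play_rows --deltas '[[[0,0,0,0,0,0,0],[0,0,0,0,0,0,0]]]'

```text
time_s: 4.95
ee_pos: [0.4996, -0.0492, 0.1709]
eef_rot: [2.327, 1.571, -0.498]
force: [0.7, 0.2, 0.1]
grip_width: 0.0003
```

```bash
python3 - <<'E'
from station import viewer
import cv2
c=viewer.camera('scene');a=cv2.cvtColor(c['img'],4)
cv2.imwrite('pics/s2.png',cv2.resize(a[125:225,240:370],None,fx=6,fy=6,interpolation=2))
E
```

```text
(no output)
```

View pics/s2.png

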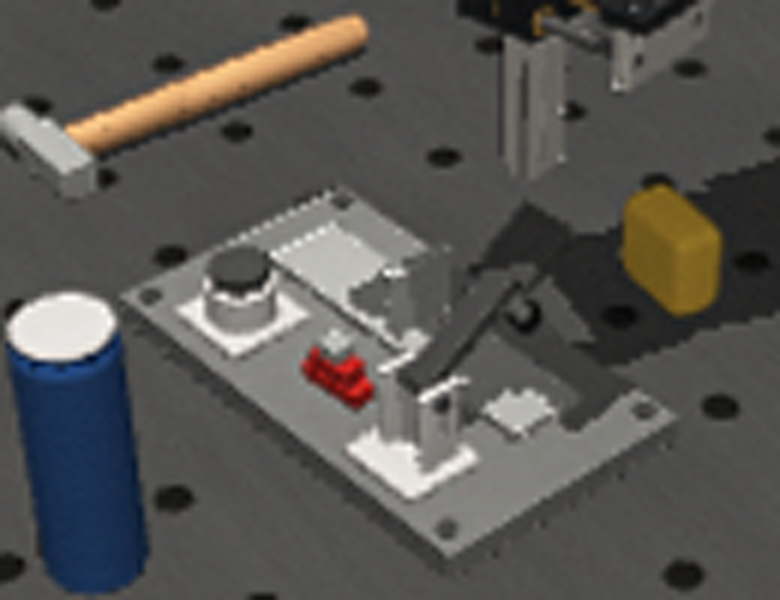

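The bolt sits home on its collar (238,270). The fingertips hang over the pad, so I press the lever.

Request:
play_rows --deltas '[[[14,0,0,0,0,0,0],[12,0,0,0,0,0,0],[6,0,0,0,0,0,0],[6,0,1,0,0,0,0],[6,0,1,0,0,0,0],[6,0,1,0,0,0,0],[6,0,1,0,0,0,0],[6,0,1,0,0,0,0],[6,0,1,0,0,0,0],[6,0,1,0,0,0,0]]]'

```text
time_s: 6.0
ee_pos: [0.4923, -0.0506, 0.0965]
eef_rot: [-0.53, 1.571, 2.929]
force: [-0.7, 0.5, 2.3]
grip_width: 0.0006
```

Request:
play_rows --deltas '[[[6,0,1,0,0,0,0],[5,0,0,0,0,0,0],[4,0,0,0,0,0,0],[3,0,0,0,0,0,0],[2,0,0,0,0,0,0],[0,0,0,0,0,0,0]]]'

```text
time_s: 6.6
ee_pos: [0.4915, -0.0509, 0.0767]
eef_rot: [-0.873, 1.571, 2.586]
force: [-0.5, 0.0, -0.2]
grip_width: 0.0006
```

Request:
play_rows --deltas '[[[1,0,0,0,0,0,0],[0.7,0,0,0,0,0,0],[0,0,0,0,0,0,0]]]'

```text
time_s: 6.9
ee_pos: [0.4918, -0.051, 0.0761]
eef_rot: [2.688, 1.57, -0.136]
force: [-4.3, 0.8, 11.4]
grip_width: 0.0004
```

Request:
play_rows --deltas '[[[-5,0,0,0,0,0,0],[-25,0,0,0,0,0,0],[-40,0,0,0,0,0,0],[0,-31,-16,0,0,0,0],[0,-40,-22,0,0,0,0],[0,-40,-22,0,0,0,0],[0,-40,-22,0,0,0,0],[0,-40,-22,0,0,0,0],[0,-30,-16,0,0,0,0],[0,-20,-11,0,0,0,0]]]'

```text
time_s: 7.9
ee_pos: [0.5406, 0.2214, 0.1453]
eef_rot: [-2.435, 1.57, 1.026]
force: [-0.1, -0.2, 0.3]
grip_width: 0.0003
```

Request:
play_rows --deltas '[[[20,0,0,0,0,0,0],[16,0,0,0,0,0,0],[10,0,0,0,0,0,0],[0,0,0,0,0,0,0],[0,0,0,0,0,0,0]]]'

```text
time_s: 8.4
ee_pos: [0.541, 0.2189, 0.0999]
eef_rot: [-3.076, 1.57, 0.383]
force: [0.6, -0.4, 0.0]
grip_width: 0.0009
```

```bash
python3 - <<'E'
from station import viewer
import cv2
c=viewer.camera('scene');a=cv2.cvtColor(c['img'],4)
cv2.imwrite('pics/s3.png',cv2.resize(a[160:290,265:445],None,fx=4.4,fy=4.4,interpolation=2))
E
```

```text
(no output)
```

View pics/s3.png

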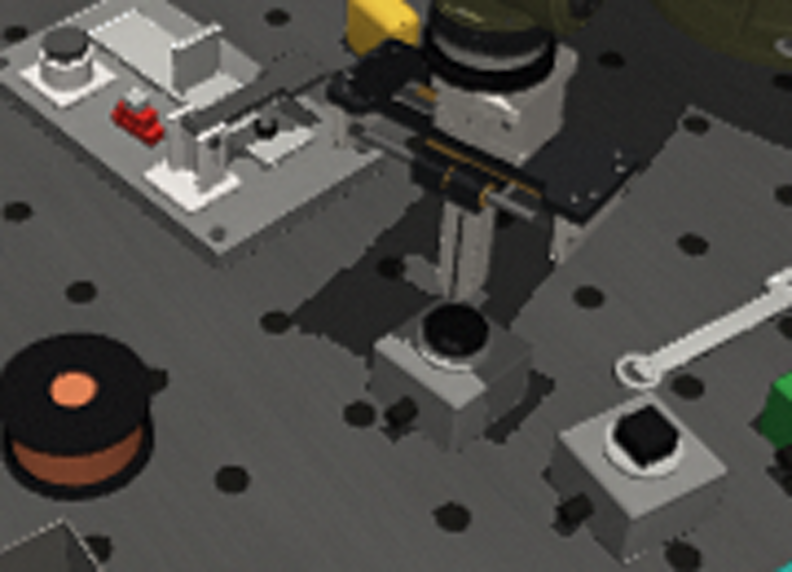

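```bash
python3 - <<'E'
from h import *
from station import viewer
for n,o,s in(('scene',(265,160),4.4),):
    print((proj(n,[(.541,.219,.0999),(.541,.219,.072),(.545,.217,.072)])-o+.5)*s-.5)
a=cv2.cvtColor(viewer.camera('top')['img'],4)
cv2.imwrite('pics/t3.png',cv2.resize(a[170:250,220:320],None,fx=7,fy=7,interpolation=2))
E
```

```text
[[458.59191173 290.16095804]
 [455.04685222 320.86809478]
 [448.18209117 321.41819804]]
```

View pics/t3.png

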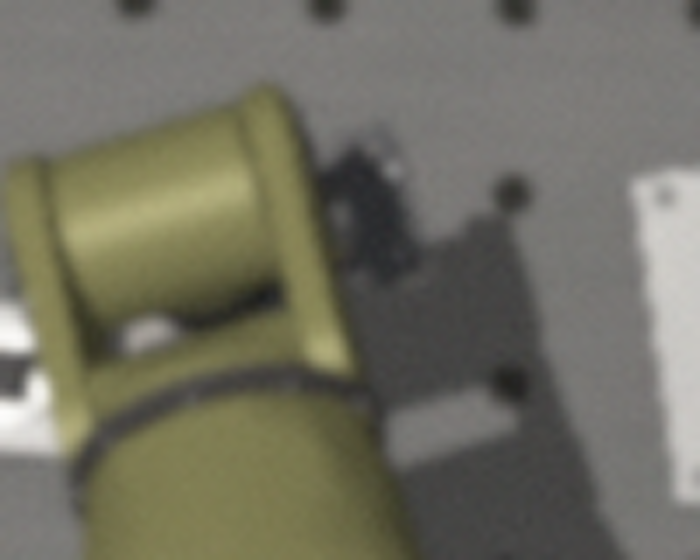

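Request:
play_rows --deltas '[[[10,0,0,0,0,0,0],[9,0,0,0,0,0,0],[5,0,0,0,0,0,0],[3,0,0,0,0,0,0],[3,0,0,0,0,0,0],[3,0,0,0,0,0,0],[1.2,0,0,0,0,0,0],[0,0,0,0,0,0,0]]]'

```text
time_s: 9.3
ee_pos: [0.5407, 0.2189, 0.0661]
eef_rot: [3.022, 1.57, 0.198]
force: [-5.8, -2.8, 12.0]
grip_width: 0.0004
```

Request:
play_rows --deltas '[[[0.2,0,0,0,0,0,0],[0,0,0,0,0,0,0],[0,0,0,0,0,0,0],[0,0,0,0,0,0,0],[0,0,0,0,0,0,0],[0,0,0,0,0,0,0],[0,0,0,0,0,0,0],[0,0,0,0,0,0,0],[0,0,0,0,0,0,0],[0,0,0,0,0,0,0]]]'

```text
time_s: 10.3
ee_pos: [0.5408, 0.219, 0.066]
eef_rot: [3.056, 1.57, 0.232]
force: [-6.9, -2.5, 13.8]
grip_width: 0.0002
```

Request:
play_rows --deltas '[[[-4,0,0,0,0,0,0],[-20,0,0,0,0,0,0],[-40,0,0,0,0,0,0],[-40,0,0,0,0,0,0],[-20,0,20,0,0,0,0],[0,0,40,0,0,0,0],[0,0,40,0,0,0,0],[0,0,30,0,0,0,0],[0,0,0,0,0,0,0],[0,0,0,0,0,0,0]]]'

```text
time_s: 11.3
ee_pos: [0.4176, 0.1784, 0.1894]
eef_rot: [-3.125, 1.569, 0.334]
force: [-0.7, -0.5, -0.1]
grip_width: 0.0003
```

```bash
python3 - <<'E'
from h import *
from station import viewer
a=cv2.cvtColor(viewer.camera('scene')['img'],4)
cv2.imwrite('pics/s4.png',cv2.resize(a[140:340,220:480],None,fx=3,fy=3,interpolation=2))
E
```

```text
(no output)
```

View pics/s4.png

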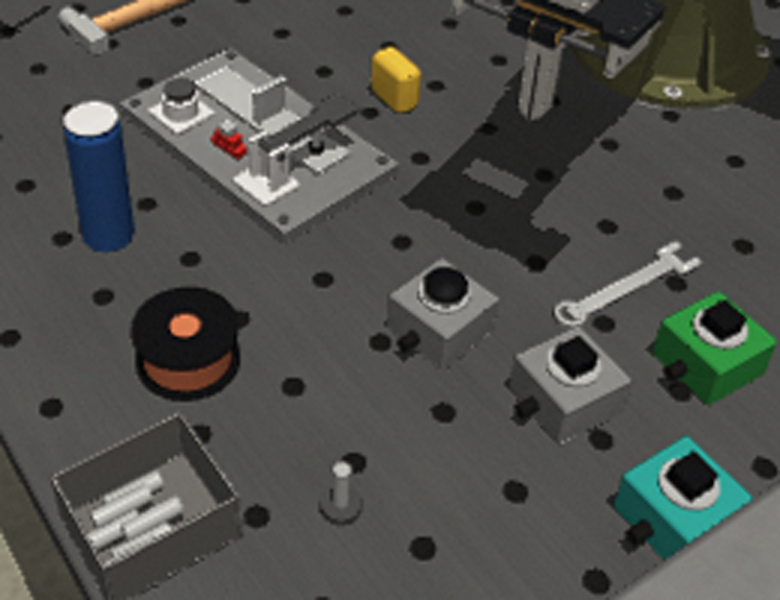

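The bolt is home at (180,95), the lever is level at (310,115), the round button is out again at (445,287), nothing has moved and the arm is clear.

```bash
python3 -c "
from station import hand_in
print(hand_in())"
```

```text
the job is handed in; nothing more can be done
None
```

I pressed the bolt, the lever and the mushroom button in that order with the closed fingertips, then withdrew the arm and handed the job in at about 11 s. No verdict is reported.

| Part | Tool height when pressed (mm) | Height at its stop (mm) | Force at the stop (N) |
|---|---|---|---|
| Locking bolt | 62.2 | 62 | 13 |
| Clamp lever | 76.1 | 76 | 11 |
| Mushroom button | 66.0 | 66 | 12–14 |

I held the mushroom button at its stop for just over 1 s.

The last picture shows the bolt home, the lever level and the mushroom button out again. The workpiece and the loose things in view look unmoved, judged by eye only. The gripper is free, with about 0 N at the wrist.

The two cameras disagreed by 6–11 mm on the bolt head and the button tops, and by 3 mm on the jig. For the bolt and lever I worked from the averaged jig pose, and for the mushroom button from the averaged box position. Pictures before each press showed the fingertips over their targets.

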